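# Test the bench emergency stop and re-arm it

## Task

Test the bench's emergency stop: with the fingertips, press the red mushroom button all the way in and take the hand off so that it stays down on its latch, then push its side tab clockwise (seen from above) until the button pops up, and let the tab swing back. After that, re-arm with a full press on the green start button and let it come out; do not press it while the stop is latched down. Only touch and push, never squeeze the tab between the fingers, and leave the tape measure, the screw jar and the wood off-cut where they stand.

Things in the scene. Friction and masses are not known exactly. Their poses are not given: they have to be found in the camera images.
- stop_station: Yellow emergency-stop box with a black line round it, screwed to the bench. Foot plate 136 x 136 x 5 mm, box 116 x 116 mm, top 50 mm above the bench, black collar (radius 30 mm) to 55 mm. Origin: centre of the underside; z up, also the button's axis. At rest the side tab points along the box's own -x. Stands left or right of the robot's centre line, turned up to 0.5 rad.
- stop_button (a joint): How far the red mushroom button is pressed in, m: 0 = out, 0.0145 = bottomed. Spring 3 to 7 N; riding over the latch in the first half of the stroke (and a brisk touch) brings it to 10 N or so, so go by depth, not by a light force stop. Past about 0.0125 the latch catches by itself, and when let go the button stays down at about 0.0115. It comes up only when the head is turned.
- stop_head (a joint): Turn of the red head about the vertical, rad: 0 = rest, positive = clockwise seen from above, stop at 0.95. A spring turns it back to 0 when let go (0.04 to 0.13 N m, so about 2 N at the tab). With the button latched down, a turn past about 0.5 frees it and it pops up by itself.
- stop_top (a point): Centre of the top of the red dome-shaped mushroom head (diameter 90 mm, 26 mm high, two white clockwise arrows on it): where to press. 98 mm above the bench when out, 86 mm when latched. Moves and turns with the head.
- tab_push (a point): Point on the pushing face of the side tab, 70 mm from the button's axis, at mid height of the pad: 84 mm above the bench when out, 72 mm when latched (pad's lower edge 72 and 60 mm). Moves with the head; its frame is the head's: -x points outward along the tab, the face looks to -y, and pushing it toward its +y turns the head clockwise.
- tab_pad: Black ribbed pad that forms the pushing side of the tab: 6 mm thick, 24 mm high, reaching from the head's rim (45 mm) to 88 mm from the axis. Origin and axes are those of the head (on the button's axis at the head's lower rim), not on the pad.
- release_tab: Red back half of the tab, 7 mm thick, 19 mm high, reaching to 90 mm from the axis, behind the black pad (on its +y side). Origin and axes are those of the head. Pressing on the pad and on this back at once counts as squeezing.
- start_station: Grey start box with a black line round it, screwed to the bench (it cannot move): foot 88 x 88 mm, box 72 x 72 mm, top 47 mm above the bench. Origin: centre of the underside. It stands on the other side of the robot's centre line from the stop.
- start_button (a joint): How far the green start button is pressed in, m: 0 = out, 0.006 = bottomed, a press beyond 0.0045 counts; springs back by itself. Bottoms at about 5 N.
- start_button_top (a point): Centre of the top of the round green start button (diameter 30 mm) in a silver collar, 69 mm above the bench when out. Pressed straight down.
- tape_measure: Yellow and black tape measure, 35 x 77 x 69 mm, standing loose on the bench beside the stop box, on the box's own -y side; origin: centre of its underside.
- screw_jar: Grey jar with black lid, 64 mm in diameter, 73 mm high, standing loose behind the start box; origin: centre of its underside.
- wood_offcut: Plain loose wood block, 40 x 70 x 21 mm, lying behind the stop box; origin: centre of its underside.

How it is judged (in metres and radians):
On the way, in this order (a step that is already met when the one before it is completed fails the run):
1. the mushroom button is pressed in and stays down on its latch with the robot off it (value of joint stop_button above 0.01 m and contact force between each of the fingers, the arm and stop_station below 0.1 N), for 0.2 s.
2. turned clockwise, the button has come up again (value of joint stop_button below 0.002 m).
3. with the stop out and its tab swung back, the green start button is pressed in fully (value of joint stop_button below 0.002 m and value of joint stop_head below 0.1 rad and value of joint start_button above 0.0045 m), for 0.05 s.
At the end, for the whole second after the job is handed in: The mushroom button is out (within 2 mm) with its tab back at rest (within 0.1 rad), the green button is out (within 1.5 mm), and the tape measure, jar and off-cut stand where they were (within 20 mm, upright) (value of joint stop_button below 0.002 m and value of joint stop_head below 0.1 rad and value of joint start_button below 0.0015 m and distance of each of tape_measure, screw_jar, wood_offcut from where it was at the start of the episode below 0.02 m and angle between each of tape_measure, screw_jar, wood_offcut's own z axis and vertical below 0.2 rad); the robot touches nothing.
It fails at once if the start button is pressed while the stop is latched down (value of joint stop_button above 0.006 m and value of joint start_button above 0.003 m).
It fails at once if the tab is squeezed between the fingers (contact force between the fingers and tab_pad above 1 N and contact force between the fingers and release_tab above 1 N).
It fails at once if a bystander is lifted, carried or pushed away (distance of any of tape_measure, screw_jar, wood_offcut from where it was at the start of the episode above 0.02 m).
It also fails if it takes over 53 s, if anything falls off the work surface, if the arm or the gripper's body presses on something with over 40 N, if the wrist force passes 120 N, or if a joint passes its speed limit or range.

## Robot

A 6-joint arm with a two-finger parallel gripper is mounted at the origin on the work surface; the furniture and walls round the work are solid. World frame = base frame: x ahead of the robot, y to its left, z up, the work surface at z = 0. Lengths are in mm, angles in rad, forces in N, time in s.
With the tool pointing down it reaches from about 350 to 800 mm from the base axis. Payload 7.3 kg.
Tool frame: the origin (TCP) lies between the finger pads; the fingertips stand 19 mm ahead of it and the grasp point (between the pads) is the TCP; z points along the fingers, y is the line along which they close (so a half turn about z gives the same grasp; the last joint's range is limited). The gripper opens to 85 mm and grips with 20 to 120 N. Pads are 22 mm wide; open, the fingers measure 114 mm over their backs; the gripper's body (76 mm by 85 mm) begins 54 mm behind the grasp point. The pads swing forward as they close: fully open they stand 13 mm farther back than shut.
Start: joints at [-1.447, 0.342, 1.524, -0, 1.275, -0.146], TCP at [139.954, -506.019, 250.322] pointing down, gripper open.
Joint ranges: [-2.53, 2.53], [-0.77, 2.02], [0.04, 2.7], [-1, 4.14], [0.28, 2.66], [-3.11, 3.11]. Speed limits (rad/s): [2.57, 2.57, 3.14, 3.14, 3.14, 3.14].

## Interface

Orientations are given as a unit quaternion [w, x, y, z].
In Python, from plant import r, grab_frame, calibration, ticket, regions_of, place_of gives the robot as it stands. The module is installed in compiled form; this text tells all that it offers.
- The arm moves only by the tool play_rows, never from a script. Its argument "commands" is a list of rows, each a list of 2 entries, a list of its own where there are three numbers: the shift along the tool's x, y, z each as a share of 500 mm, from -1 to 1, then the turn, a rotation vector about the tool's x, y, z each as a share of pi/2 rad, from -1 to 1. A call has exactly 5 rows; each row is the pose to reach, as a shift and turn from the pose commanded when the call began, along the tool's axes at that moment; what a row does not reach only later rows make up. A row lasts 1/12 s, in which the tool goes at most 41.7 mm and 7.16 degrees, less where a joint would pass 70% of its speed; a pose out of reach is approached as far as the arm can. A call with a number of a shift or a turn outside -1 to 1 is refused whole. A call with a gripper value outside its range is refused whole. "fingers" is the opening, from 0 (shut) to 1 (fully open), set as the call begins (left out, the last holds). The fingers move at their own pace and stop on an object; "squeeze" is the grip in N (left out, the last holds). Time passes only in rows, so rows that repeat a pose let the fingers close, or fill a call up. It gives the time, the measured TCP pose, the force, the opening and the grip force at its end, in the units of the state.
- r.get_obs(): the state, without advancing time (a new reading comes with each control period).
- grab_frame(name): name is "scene" or "top"; returns (picture, depth): 420x560x3 uint8, blue, green, red; 420x560 float32, mm along the optical axis (not along the pixel's ray), 0 where there is no reading.
- calibration(name): a dict with "mtx" (3x3 intrinsics, pixels), "pose" (4x4, takes a point from camera to world coordinates). Camera axes: x right, y down, z forward; pixel columns grow to the right and rows downward; lengths in mm; the calibration is good to about 2 mm. A picture is of the moment at which its call begins. calibration takes no time and is no camera call.
- ticket.finish_job(): hands the job in; it is judged then, once.
Trained networks look in the newest picture that a camera, given by its name, has taken for a name from the list of things; names that differ only in an ending like _2 or _b are one class to them, and where a whole thing is asked for, a point or a joint stands for the part that bears it (a point fixed in the world has none). Each returns a list of dicts, best first, with "score" (0 to 1); they miss things now and then, are a little off and sometimes report something else, mostly with a low value. They report only what shows in the picture. A call takes as long as a camera call.
- regions_of(label, camera): "region" (420x560 bool, what is visible of it) and "point" ([column, row] in pixels, amid what is visible of it).
- place_of(label, camera): "point" ([column, row] in pixels: a listed point, or the origin of a listed thing).
The state is a dict: "t": time; "joint_pos": joint angles; "dq": joint speeds; "tau": joint torques, N m; "eef_pos": TCP position; "tool_rot": TCP orientation; "ft_force": force on the tool from outside, world axes, zero at the start; "torque": the same for the moment, N m; "width": finger opening in mm; "finger_force": force on a finger pad.
Only numpy, scipy, OpenCV 4.12 (cv2) and the standard library are available. Lean on these libraries where they do the work, as an engineer would, in place of code of your own. Each camera call takes 0.05 s, during which the arm holds its last target. There are 200 camera calls.

## Working session

There is one attempt and no reset: what is moved stays moved. The work goes in short steps, Python scripts to look and compute and a tool call to move; the robot and the scene stay as the last step left them, time stands still between calls to the robot, and variables do not carry over. Pictures are saved under pics/ and viewed, at most 10 in all, crops included, and the job is handed in when it is done.

Besides the shell and the picture viewer there is one more tool, called after "Call:" as name([rows], argument=value, ...), one row to a line, values as JSON. play_rows: Moves the arm, as the interface text tells. Shift numbers are shares of 500 mm and turn numbers shares of pi/2 rad, none past 1 either way. Its arguments: {"type":"object","properties":{"commands":{"type":"array","items":{"type":"array"}},"fingers":{"type":"number"},"squeeze":{"type":"number"}},"required":["commands"]}

```bash
mkdir -p pics; cat > h.py <<'E'
import numpy as np, cv2
from plant import r, grab_frame, calibration, ticket, regions_of, place_of
def at_z(cam,px,z):
    c=calibration(cam);K=c["mtx"];T=np.array(c["pose"])
    d=T[:3,:3]@np.linalg.solve(np.array(K),[px[0],px[1],1.]);o=T[:3,3]
    return o+d*(z-o[2])/d[2]
E
python3 - <<'E'
from h import *
o=r.get_obs();print({k:np.round(v,3) for k,v in o.items()})
ims=[]
for cam in("top","scene"):
    p,d=grab_frame(cam);ims.append(p)
    print(cam,np.round(calibration(cam)["pose"],2).tolist())
    for l,z in(("stop_top",98),("tab_push",84),("start_button_top",69),("stop_station",0),("start_station",0),("tape_measure",0),("screw_jar",0),("wood_offcut",0)):
        for q in place_of(l,cam)[:2]: print(l,round(q["score"],2),np.round(q["point"]),np.round(at_z(cam,q["point"],z)))
cv2.imwrite("pics/top.png",ims[0]);cv2.imwrite("pics/scene.png",ims[1])
E
```

```text
{'t': np.float64(0.0), 'joint_pos': array([-1.447,  0.343,  1.525, -0.   ,  1.275, -0.146]), 'dq': array([-0.001,  0.002, -0.001, -0.   , -0.001, -0.001]), 'tau': array([-0.0000e+00, -4.3368e+01, -2.4601e+01, -0.0000e+00,  8.0000e-03,
        0.0000e+00]), 'eef_pos': array([ 139.904, -505.617,  249.603]), 'tool_rot': array([-0.001,  0.991,  0.135,  0.   ]), 'ft_force': array([-0.36 , -0.084,  0.082]), 'torque': array([ 0.001, -0.024,  0.031]), 'finger_force': np.float64(0.0), 'width': np.float64(85.392)}
top [[-0.01, -0.99, 0.15, 417.86], [-1.0, 0.01, 0.03, -63.2], [-0.03, -0.15, -0.99, 1213.69], [0.0, 0.0, 0.0, 1.0]]
stop_top 0.59 [358. 217.] [ 563. -187.   98.]
tab_push 0.56 [353. 167.] [ 676. -180.   84.]
tab_push 0.4 [353. 249.] [ 497. -176.   84.]
start_button_top 0.43 [206. 214.] [578. 145.  69.]
stop_station 0.92 [350. 225.] [ 558. -177.    0.]
start_station 0.89 [210. 219.] [576. 148.   0.]
tape_measure 0.7 [410. 219.] [ 570. -316.    0.]
screw_jar 0.94 [204. 172.] [690. 165.   0.]
wood_offcut 0.73 [349. 223.] [ 564. -175.    0.]
wood_offcut 0.62 [356. 168.] [ 694. -196.    0.]
scene [[-0.49, -0.42, 0.77, -357.83], [-0.87, 0.25, -0.43, 466.84], [-0.01, -0.88, -0.48, 690.33], [0.0, 0.0, 0.0, 1.0]]
stop_top 0.8 [330. 205.] [ 548. -168.   98.]
stop_top 0.61 [199. 245.] [542. 162.  98.]
start_button_top 0.57 [202. 246.] [577. 144.  69.]
stop_station 0.87 [329. 237.] [ 562. -180.    0.]
stop_station 0.74 [178. 254.] [677. 168.   0.]
start_station 0.58 [205. 273.] [574. 145.   0.]
screw_jar 0.95 [176. 254.] [679. 173.   0.]
wood_offcut 0.49 [304. 210.] [ 707. -197.    0.]
```

View pics/top.png

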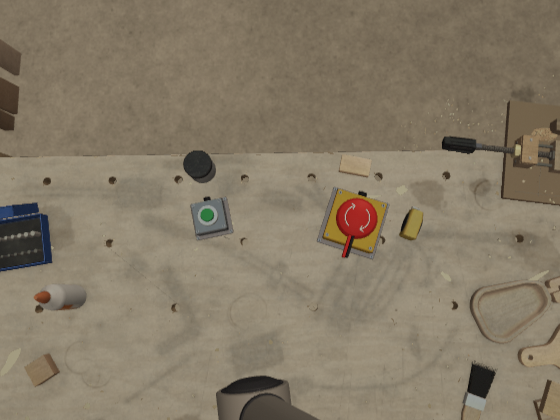

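View pics/scene.png

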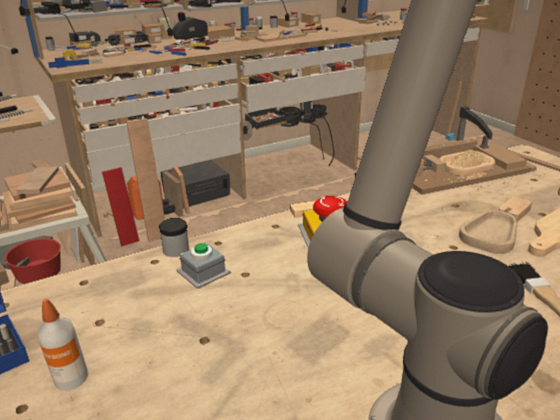

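The top picture shows the red head at about (357,218) with its tab pointing down to (346,254), the tape at (411,224), the green button at (207,215), the jar at (198,165) and the off-cut at (355,165). In the scene picture the arm partly hides the stop, at about (330,207). Next I measure the stop from depth.

```bash
cat >> h.py <<'E'
def cloud(cam,p,d,m):
    c=calibration(cam);K=np.array(c["mtx"]);T=np.array(c["pose"]);m=m&(d>0)
    v,u=np.nonzero(m);z=d[m];P=np.c_[(u-K[0,2])/K[0,0]*z,(v-K[1,2])/K[1,1]*z,z]
    return P@T[:3,:3].T+T[:3,3]
def measure():
    p,d=grab_frame("top");hsv=cv2.cvtColor(p,cv2.COLOR_BGR2HSV);h,s,v=hsv[...,0],hsv[...,1],hsv[...,2]
    yy,xx=np.mgrid[:420,:560]
    red=((h<6)|(h>174))&(s>150)&(v>80)&(abs(xx-352)<50)&(abs(yy-222)<50)
    gr=(h>40)&(h<90)&(s>120)&(abs(xx-208)<20)&(abs(yy-215)<20)
    return cloud("top",p,d,red),cloud("top",p,d,gr),p
E
python3 - <<'E'
from h import *
R,G,p=measure()
from scipy.optimize import least_squares
print("green",len(G),np.median(G,0),np.ptp(G,0))
c=np.median(R,0)
for _ in range(20):
    k=np.hypot(*(R[:,:2]-c[:2]).T)<46
    b=R[k]; c=(b.min(0)+b.max(0))/2
print("head",c,np.ptp(b,0),"topz",np.percentile(b[:,2],98))
q=R[np.hypot(*(R[:,:2]-c[:2]).T)>55]; m=q.mean(0);print("tab",len(q),m,q.min(0),q.max(0)); e=c-m
print("yaw",np.arctan2(e[1],e[0]))
for l in("tape_measure","wood_offcut","screw_jar"):
    q=regions_of(l,"top")
    pp,d=grab_frame("top");P=cloud("top",pp,d,q[0]["region"]);print(l,[round(a["score"],2) for a in q],P.min(0).round(),P.max(0).round(),np.median(P,0).round())
E
```

```text
green 120 [576.95508986 143.59919819  68.12008757] [25.23116935 25.74823672 11.73819251]
head [ 562.22698915 -183.81641019   90.68518613] [85.04380435 86.42601494 23.96330017] topz 99.83166589708698
tab 50 [ 496.14128    -157.95214794   89.77465925] [ 481.62424221 -164.97406368   84.43859183] [ 511.57602493 -151.16989993   93.8672307 ]
yaw -0.3730485686270467
tape_measure [0.77] [ 520. -346.   -5.] [ 601. -286.   70.] [ 554. -308.   61.]
wood_offcut [0.68] [ 672. -227.   -1.] [ 721. -155.   27.] [ 696. -192.   20.]
screw_jar [0.67] [663. 135.  -4.] [722. 216.  78.] [689. 162.  71.]
```

Call:
play_rows([
  [[0.98,-0.395,0],[0,0,0.376]],
  [[0.98,-0.395,0],[0,0,0.376]],
  [[0.98,-0.395,0],[0,0,0.376]],
  [[0.98,-0.395,0],[0,0,0.376]],
  [[0.98,-0.395,0],[0,0,0.376]],
], fingers=0)

```text
t: 1.67
eef_pos: [290.4, -391.4, 250.4]
tool_rot: [0.0, 0.989, -0.149, 0.0]
ft_force: [0.5, -0.6, -0.9]
width: 25.8
finger_force: 0.0
```

```bash
cat >> h.py <<'E'
from scipy.spatial.transform import Rotation as Ro
def to(x,y,z,yaw):
    o=r.get_obs();q=o["tool_rot"];A=Ro.from_quat([q[1],q[2],q[3],q[0]])
    B=Ro.from_euler("z",yaw)*Ro.from_euler("x",np.pi)
    print("t",round(float(o["t"]),2),o["eef_pos"].round(1),"yaw",np.round(np.arctan2(*A.as_matrix()[[1,0],0]),3),"w",round(float(o["width"]),1),
     "shift",(A.inv().apply(np.array([x,y,z])-o["eef_pos"])/500).round(4),"turn",((A.inv()*B).as_rotvec()/(np.pi/2)).round(3),"F",o["ft_force"].round(1))
E
python3 -c "
from h import *
to(562,-184,150,-.32)"
```

```text
t 1.67 [ 290.4 -391.4  250.4] yaw -0.298 w 25.8 shift [ 0.3971 -0.5562  0.2009] turn [ 0.    -0.     0.014] F [ 0.5 -0.6 -0.9]
```

Call:
play_rows([
  [[0.397,-0.556,0.0],[0,0,0.014]],
  [[0.397,-0.556,0.0],[0,0,0.014]],
  [[0.397,-0.556,0.0],[0,0,0.014]],
  [[0.397,-0.556,0.0],[0,0,0.014]],
  [[0.397,-0.556,0.0],[0,0,0.014]],
])

```text
t: 2.08
eef_pos: [455.5, -263.6, 250.5]
tool_rot: [0.0, 0.988, -0.157, 0.0]
ft_force: [-0.3, -0.6, 0.5]
width: -0.1
finger_force: 0.0
```

```bash
python3 -c "
from h import *
to(562,-184,150,-.32)"
```

```text
t 2.08 [ 455.5 -263.6  250.5] yaw -0.314 w -0.1 shift [ 0.1532 -0.2173  0.201 ] turn [ 0.    -0.     0.004] F [-0.3 -0.6  0.5]
```

Call:
play_rows([
  [[0.153,-0.217,0.1],[0,0,0]],
  [[0.153,-0.217,0.2],[0,0,0]],
  [[0.153,-0.217,0.2],[0,0,0]],
  [[0.153,-0.217,0.2],[0,0,0]],
  [[0.153,-0.217,0.2],[0,0,0]],
])

```text
t: 2.5
eef_pos: [561.2, -181.0, 144.1]
tool_rot: [-0.002, 0.988, -0.155, -0.004]
ft_force: [-1.7, 1.1, -0.6]
width: -0.2
finger_force: 0.0
```

```bash
python3 -c "
from h import *
p,d=grab_frame('scene');cv2.imwrite('pics/s2.png',p[100:320,230:470].repeat(2,0).repeat(2,1))
to(562,-184,102,-.32)"
```

```text
t 2.55 [ 560.5 -182.8  146.3] yaw -0.311 w 0.2 shift [0.0042 0.0015 0.0886] turn [-0.001  0.004  0.006] F [-1.3 -0.9 -0.4]
```

View pics/s2.png

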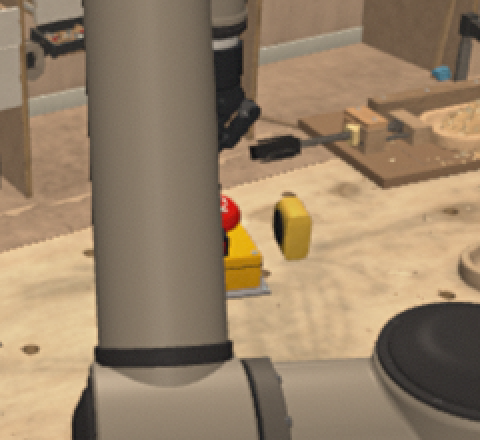

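The arm mostly hides the stop here: the red edge shows at crop pixel (230,212) and the tape at (292,225), both undisturbed. Pressing now.

Call:
play_rows([
  [[0.003,0.001,0.05],[0,0,0]],
  [[0.003,0.001,0.066],[0,0,0]],
  [[0.003,0.001,0.08],[0,0,0]],
  [[0.003,0.001,0.09],[0,0,0]],
  [[0.003,0.001,0.095],[0,0,0]],
])

```text
t: 2.97
eef_pos: [561.3, -187.1, 104.0]
tool_rot: [-0.0, 0.988, -0.157, 0.0]
ft_force: [-2.0, 2.1, 7.4]
width: 0.1
finger_force: 3.1
```

Call:
play_rows([
  [[0,0,0.001],[0,0,0]],
  [[0,0,0.002],[0,0,0]],
  [[0,0,0.002],[0,0,0]],
  [[0,0,0.002],[0,0,0]],
  [[0,0,0.002],[0,0,0]],
])

```text
t: 3.38
eef_pos: [561.4, -187.1, 103.8]
tool_rot: [-0.0, 0.988, -0.157, 0.0]
ft_force: [-1.0, 2.3, 5.3]
width: -0.1
finger_force: 3.1
```

Call:
play_rows([
  [[0,0,0.002],[0,0,0]],
  [[0,0,0.004],[0,0,0]],
  [[0,0,0.005],[0,0,0]],
  [[0,0,0.006],[0,0,0]],
  [[0,0,0.006],[0,0,0]],
])

```text
t: 3.8
eef_pos: [561.5, -187.1, 102.2]
tool_rot: [0.0, 0.988, -0.157, 0.001]
ft_force: [-5.3, 4.3, 16.0]
width: -0.1
finger_force: 7.5
```

Bottomed (force rises to 16 N). Lift off, swing to the tab's -y side.

Call:
play_rows([
  [[0,0,-0.03],[0,0,0]],
  [[0,0,-0.06],[0,0,0]],
  [[0,0,-0.09],[0,0,0]],
  [[0,0,-0.09],[0,0,0]],
  [[0,0,-0.09],[0,0,0]],
])

```text
t: 4.22
eef_pos: [561.9, -187.5, 145.2]
tool_rot: [0.001, 0.988, -0.157, 0.001]
ft_force: [0.5, -0.5, -0.5]
width: -0.2
finger_force: 0.0
```

```bash
python3 -c "
from h import *
c=np.array([562,-185]);y=-.32
ex=np.array([np.cos(y),np.sin(y)]);ey=np.array([-ex[1],ex[0]])
for a in (np.array([-71,-38]),):
    P=c+a[0]*ex+a[1]*ey;print(P);to(P[0],P[1],160,-.32);to(P[0],P[1],82,-.32)
q=np.array([555,-311])-c;print('tape local',q@ex,q@ey)
q=r.get_obs()['joint_pos'];print(q.round(2))
"
```

```text
[ 482.65075601 -198.73672008]
t 4.22 [ 561.9 -187.5  145.2] yaw -0.315 w -0.2 shift [-0.1436  0.0705 -0.0299] turn [ 0.    -0.002  0.003] F [ 0.5 -0.5 -0.5]
t 4.22 [ 561.9 -187.5  145.2] yaw -0.315 w -0.2 shift [-0.144   0.0704  0.1261] turn [ 0.    -0.002  0.003] F [ 0.5 -0.5 -0.5]
tape local 32.99073871105375 -121.80562860270038
[-0.45  0.56  1.48 -0.    1.1   1.43]
```

Call:
play_rows([
  [[-0.144,0.07,0],[0,0,0]],
  [[-0.144,0.07,0],[0,0,0]],
  [[-0.144,0.07,0],[0,0,0]],
  [[-0.144,0.07,0],[0,0,0]],
  [[-0.144,0.07,0],[0,0,0]],
])

```text
t: 4.63
eef_pos: [482.6, -198.1, 143.7]
tool_rot: [0.0, 0.988, -0.157, 0.0]
ft_force: [0.5, -0.3, -0.2]
width: 0.4
finger_force: 0.0
```

```bash
python3 -c "
from h import *
R,G,p=measure();cv2.imwrite('pics/t2.png',cv2.resize(p[160:290,260:440],None,fx=4,fy=4))
print(np.percentile(R[:,2],[50,90,98]))
to(482.7,-198.7,82,-.32)"
```

```text
[ 81.34156392  86.76378624 444.69261893]
t 4.68 [ 483.2 -198.   143.8] yaw -0.315 w -0.0 shift [-0.0006  0.0015  0.1236] turn [ 0.    -0.001  0.003] F [ 0.6  0.7 -0.4]
```

View pics/t2.png

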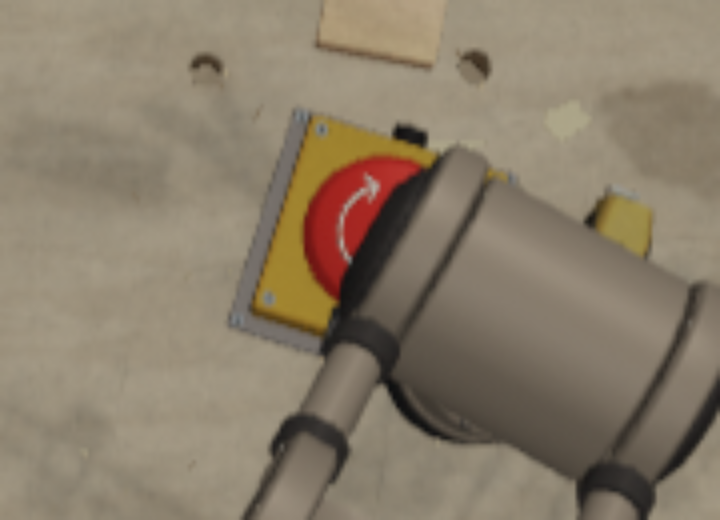

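The button is latched: the dome top reads about 87 mm. The arm hides the tab, and the box edge runs from (300,113) to (235,322), which confirms a yaw near -0.31. Descending beside the tab.

Call:
play_rows([
  [[0,0.001,0.06],[0,0,0]],
  [[0,0.001,0.1],[0,0,0]],
  [[0,0.001,0.123],[0,0,0]],
  [[0,0.001,0.123],[0,0,0]],
  [[0,0.001,0.123],[0,0,0]],
])

```text
t: 5.1
eef_pos: [482.9, -198.0, 81.8]
tool_rot: [-0.0, 0.988, -0.156, -0.0]
ft_force: [0.5, 0.3, -0.1]
width: -0.3
finger_force: 0.0
```

```bash
python3 -c "
from h import *
y0=-.32;c=np.array([562,-185])
# tool centre stays at local (-71,-22) of the head turned by a (face at -6, half finger 14.5)
for a in (0,.15,.3,.45,.6,.7):
    y=y0-a;ex=np.array([np.cos(y),np.sin(y)]);ey=np.array([-ex[1],ex[0]])
    P=c-71*ex-22*ey;print(a,P.round());to(P[0],P[1],82,y)"
```

```text
0 [ 488. -184.]
t 5.1 [ 482.9 -198.    81.8] yaw -0.314 w -0.3 shift [ 0.0001 -0.0304 -0.0003] turn [-0.     0.     0.004] F [ 0.5  0.3 -0.1]
0.15 [ 489. -172.]
t 5.1 [ 482.9 -198.    81.8] yaw -0.314 w -0.3 shift [-0.0047 -0.0521 -0.0003] turn [-0.     0.     0.099] F [ 0.5  0.3 -0.1]
0.3 [ 491. -162.]
t 5.1 [ 482.9 -198.    81.8] yaw -0.314 w -0.3 shift [-0.0063 -0.0744 -0.0003] turn [-0.     0.     0.195] F [ 0.5  0.3 -0.1]
0.45 [ 496. -151.]
t 5.1 [ 482.9 -198.    81.8] yaw -0.314 w -0.3 shift [-0.0045 -0.0966 -0.0003] turn [0.   0.   0.29] F [ 0.5  0.3 -0.1]
0.6 [ 501. -142.]
t 5.1 [ 482.9 -198.    81.8] yaw -0.314 w -0.3 shift [ 0.0006 -0.1183 -0.0003] turn [0.    0.    0.386] F [ 0.5  0.3 -0.1]
0.7 [ 506. -136.]
t 5.1 [ 482.9 -198.    81.8] yaw -0.314 w -0.3 shift [ 0.0058 -0.1322 -0.0003] turn [0.   0.   0.45] F [ 0.5  0.3 -0.1]
```

Call:
play_rows([
  [[0,-0.02,0],[0,0,0]],
  [[0,-0.03,0],[0,0,0.004]],
  [[-0.003,-0.04,0],[0,0,0.05]],
  [[-0.005,-0.052,0],[0,0,0.1]],
  [[-0.006,-0.063,0],[0,0,0.15]],
])

```text
t: 5.52
eef_pos: [489.9, -166.8, 83.4]
tool_rot: [0.0, 0.962, -0.273, 0.001]
ft_force: [-1.2, -1.9, -0.1]
width: 0.2
finger_force: 1.0
```

```bash
python3 -c "
from h import *
y0=-.32;c=np.array([562,-185])
for a in (.3,.4,.5,.6,.7,.75):
    y=y0-a;ex=np.array([np.cos(y),np.sin(y)]);ey=np.array([-ex[1],ex[0]])
    P=c-71*ex-22*ey;print(a,P.round());to(P[0],P[1],82,y)"
```

```text
0.3 [ 491. -162.]
t 5.52 [ 489.9 -166.8   83.4] yaw -0.553 w 0.2 shift [-0.0028 -0.0103  0.0027] turn [ 0.    -0.001  0.042] F [-1.2 -1.9 -0.1]
0.4 [ 494. -155.]
t 5.52 [ 489.9 -166.8   83.4] yaw -0.553 w 0.2 shift [-0.0056 -0.0249  0.0027] turn [ 0.    -0.001  0.106] F [-1.2 -1.9 -0.1]
0.5 [ 497. -148.]
t 5.52 [ 489.9 -166.8   83.4] yaw -0.553 w 0.2 shift [-0.0068 -0.0397  0.0027] turn [-0.    -0.001  0.17 ] F [-1.2 -1.9 -0.1]
0.6 [ 501. -142.]
t 5.52 [ 489.9 -166.8   83.4] yaw -0.553 w 0.2 shift [-0.0066 -0.0545  0.0027] turn [-0.    -0.001  0.233] F [-1.2 -1.9 -0.1]
0.7 [ 506. -136.]
t 5.52 [ 489.9 -166.8   83.4] yaw -0.553 w 0.2 shift [-0.0048 -0.0693  0.0027] turn [-0.    -0.001  0.297] F [-1.2 -1.9 -0.1]
0.75 [ 509. -133.]
t 5.52 [ 489.9 -166.8   83.4] yaw -0.553 w 0.2 shift [-0.0034 -0.0766  0.0027] turn [-0.    -0.001  0.329] F [-1.2 -1.9 -0.1]
```

Contact of about 2 N, as expected. Continuing the arc.

Call:
play_rows([
  [[-0.004,-0.016,0.001],[0,0,0.07]],
  [[-0.006,-0.03,0.001],[0,0,0.13]],
  [[-0.007,-0.043,0.001],[0,0,0.19]],
  [[-0.006,-0.057,0.001],[0,0,0.25]],
  [[-0.005,-0.07,0.001],[0,0,0.3]],
])

```text
t: 5.93
eef_pos: [506.0, -135.3, 82.8]
tool_rot: [0.0, 0.871, -0.491, 0.001]
ft_force: [-0.7, -1.7, -1.4]
width: -0.3
finger_force: 0.7
```

```bash
python3 -c "
from h import *
R,G,p=measure();cv2.imwrite('pics/t3.png',cv2.resize(p[160:290,260:440],None,fx=4,fy=4))
print(np.percentile(R[:,2],[50,75,90]))
to(509,-133,82,-1.07)"
```

```text
[92.03279179 94.02813482 96.02002155]
t 5.98 [ 506.6 -134.6   82.8] yaw -1.029 w -0.2 shift [-0.0003 -0.0059  0.0017] turn [-0.001 -0.001  0.026] F [-0.9  0.1  0.2]
```

View pics/t3.png

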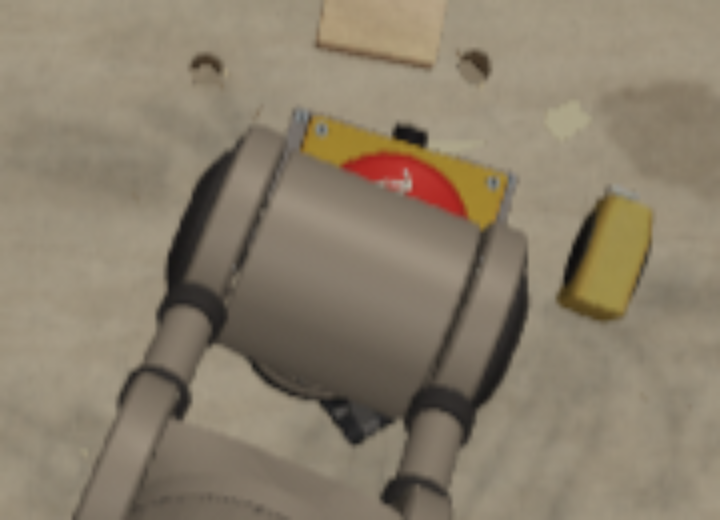

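The visible dome is up: the 90th-percentile height is 96 mm, against 87 mm when latched. Now I back along the arc so the tab swings home gently.

Call:
play_rows([
  [[-0.004,0.018,0],[0,0,-0.07]],
  [[-0.012,0.036,0],[0,0,-0.14]],
  [[-0.021,0.054,0],[0,0,-0.21]],
  [[-0.03,0.072,0],[0,0,-0.28]],
  [[-0.045,0.09,0],[0,0,-0.35]],
])

```text
t: 6.4
eef_pos: [455.6, -140.5, 82.7]
tool_rot: [0.0, 0.973, -0.23, 0.001]
ft_force: [-0.5, -0.2, -0.1]
width: -0.3
finger_force: 0.0
```

```bash
python3 -c "
from h import *
to(476,-206,82,-.32)"
```

```text
t 6.4 [ 455.6 -140.5   82.7] yaw -0.464 w -0.3 shift [0.095  0.0989 0.0016] turn [ 0.    -0.002 -0.092] F [-0.5 -0.2 -0.1]
```

The hand is already outside the tab's reach with no contact, so I lift.

Call:
play_rows([
  [[0,0,-0.08],[0,0,0]],
  [[0,0,-0.15],[0,0,0]],
  [[0,0,-0.15],[0,0,0]],
  [[0,0,-0.15],[0,0,0]],
  [[0,0,-0.15],[0,0,0]],
])

```text
t: 6.82
eef_pos: [455.3, -140.1, 157.2]
tool_rot: [0.0, 0.972, -0.233, 0.001]
ft_force: [-0.4, 0.5, -1.2]
width: -0.1
finger_force: 0.0
```

```bash
python3 -c "
from h import *
to(577,144,157,-.46)"
```

```text
t 6.82 [ 455.3 -140.1  157.2] yaw -0.47 w -0.1 shift [-4.030e-02 -6.168e-01  4.000e-04] turn [-0.    -0.001 -0.006] F [-0.4  0.5 -1.2]
```

Call:
play_rows([
  [[-0.04,-0.617,0],[0,0,0]],
  [[-0.04,-0.617,0],[0,0,0]],
  [[-0.04,-0.617,0],[0,0,0]],
  [[-0.04,-0.617,0],[0,0,0]],
  [[-0.04,-0.617,0],[0,0,0]],
])

```text
t: 7.23
eef_pos: [537.3, 53.0, 155.5]
tool_rot: [0.0, 0.972, -0.233, -0.001]
ft_force: [1.2, -1.2, -0.1]
width: -0.3
finger_force: 0.0
```

```bash
python3 -c "
from h import *
R,G,p=measure();cv2.imwrite('pics/t4.png',cv2.resize(p[130:290,160:440],None,fx=2.8,fy=2.8))
print(np.percentile(R[:,2],[50,90,98]))
q=R[np.hypot(*(R[:,:2]-[562,-184]).T)>55]; e=np.array([562,-184])-q.mean(0)[:2];print(len(q),q.mean(0),np.arctan2(e[1],e[0]))
to(577,144,125,-.46)"
```

```text
[93.16967593 97.78280419 99.47552485]
50 [ 496.14590579 -157.95761025   89.71811591] -0.37658291728401816
t 7.28 [539.7  59.5 155.7] yaw -0.467 w 0.0 shift [-0.0096 -0.1843  0.062 ] turn [-0.002  0.001 -0.005] F [0.6 4.3 0.4]
```

View pics/t4.png

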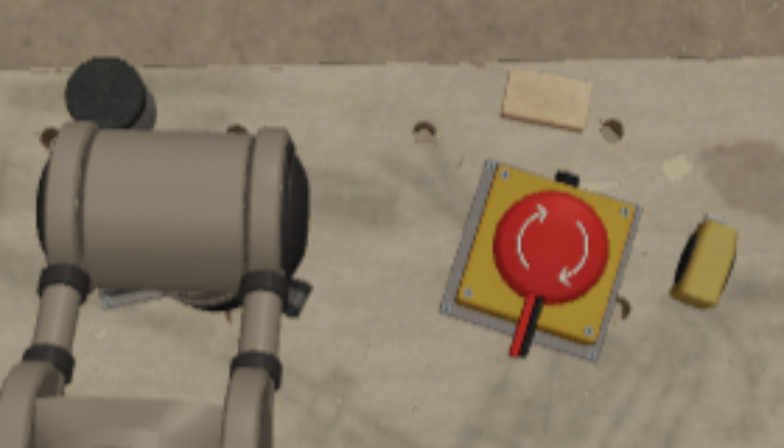

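The stop is back out (dome top 99.5 mm) and its tab is at rest, lying from (533,300) to (517,355). The tape, off-cut and jar are in place. Now the start button.

Call:
play_rows([
  [[-0.01,-0.184,0],[0,0,0]],
  [[-0.01,-0.184,0],[0,0,0]],
  [[-0.01,-0.184,0.02],[0,0,0]],
  [[-0.01,-0.184,0.06],[0,0,0]],
  [[-0.01,-0.184,0.06],[0,0,0]],
])

```text
t: 7.7
eef_pos: [572.2, 135.9, 121.9]
tool_rot: [0.002, 0.973, -0.232, -0.004]
ft_force: [-0.8, -0.9, -0.6]
width: 0.0
finger_force: 0.0
```

```bash
python3 -c "
from h import *
to(577,144,82,-.46)"
```

```text
t 7.7 [572.2 135.9 121.9] yaw -0.469 w 0.0 shift [ 0.0018 -0.0191  0.0797] turn [ 0.003  0.005 -0.006] F [-0.8 -0.9 -0.6]
```

Call:
play_rows([
  [[0.002,-0.012,0.03],[0,0,0]],
  [[0.002,-0.012,0.055],[0,0,0]],
  [[0.002,-0.012,0.067],[0,0,0]],
  [[0.002,-0.012,0.075],[0,0,0]],
  [[0.002,-0.012,0.079],[0,0,0]],
])

```text
t: 8.12
eef_pos: [578.1, 139.5, 86.9]
tool_rot: [0.0, 0.972, -0.234, -0.001]
ft_force: [-1.8, -0.3, 2.8]
width: -0.1
finger_force: 1.0
```

Call:
play_rows([
  [[0,0,0.001],[0,0,0]],
  [[0,0,0.002],[0,0,0]],
  [[0,0,0.003],[0,0,0]],
  [[0,0,0.004],[0,0,0]],
  [[0,0,0.004],[0,0,0]],
])

```text
t: 8.53
eef_pos: [578.9, 139.9, 85.8]
tool_rot: [-0.0, 0.972, -0.234, 0.001]
ft_force: [-1.4, -1.7, 3.0]
width: -0.3
finger_force: 1.3
```

Not bottomed yet (only 2.2 mm in); go about 5 mm further.

Call:
play_rows([
  [[0,0.0,0.003],[0,0,0]],
  [[0,0,0.006],[0,0,0]],
  [[0,0,0.008],[0,0,0]],
  [[0,0,0.01],[0,0,0]],
  [[0,0,0.01],[0,0,0]],
])

```text
t: 8.95
eef_pos: [579.0, 140.0, 81.9]
tool_rot: [-0.0, 0.972, -0.234, 0.001]
ft_force: [-3.5, -2.7, 13.3]
width: -0.1
finger_force: 6.9
```

Bottomed at 13 N. Lifting off.

Call:
play_rows([
  [[0,0,-0.03],[0,0,0]],
  [[0,0,-0.08],[0,0,0]],
  [[0,0,-0.15],[0,0,0]],
  [[0,0,-0.2],[0,0,0]],
  [[0,0,-0.2],[0,0,0]],
])

```text
t: 9.37
eef_pos: [581.3, 140.7, 185.8]
tool_rot: [-0.002, 0.972, -0.233, 0.005]
ft_force: [0.4, 0.3, 1.0]
width: 0.3
finger_force: 0.0
```

Call:
play_rows([
  [[-0.3,0,0],[0,0,0]],
  [[-0.3,0,0],[0,0,0]],
  [[-0.3,0,0],[0,0,0]],
  [[-0.3,0,0],[0,0,0]],
  [[-0.3,0,0],[0,0,0]],
])

```text
t: 9.78
eef_pos: [440.2, 210.1, 179.6]
tool_rot: [0.0, 0.973, -0.232, -0.002]
ft_force: [0.8, 0.3, 0.3]
width: -0.0
finger_force: 0.0
```

```bash
python3 -c "
from h import *
R,G,p=measure()
print(np.percentile(R[:,2],[50,98]),len(G),np.median(G,0) if len(G) else 0, r.get_obs()['ft_force'])
q=R[np.hypot(*(R[:,:2]-[562,-184]).T)>55];print(q.mean(0))
cv2.imwrite('pics/t5.png',cv2.resize(p[130:290,160:440],None,fx=2.8,fy=2.8))"
```

```text
[92.94549088 99.68765293] 120 [577.05771357 143.92984843  68.13738372] [ 1.40834506 -1.05861766 -0.12626169]
[ 495.85688596 -157.8947701    89.35953983]
```

View pics/t5.png

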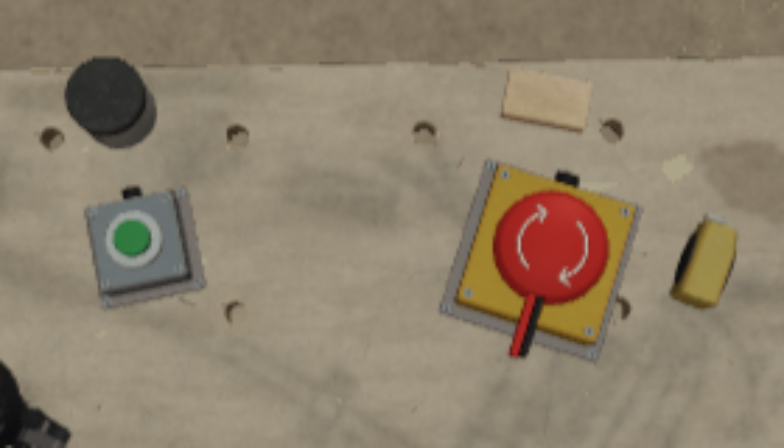

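The green button at (132,238) is out, the red head at (550,247) is out with its tab at rest, the bystanders have not moved, and the hand is clear.

```bash
python3 -c "
from h import *
print(ticket.finish_job())"
```

```text
the job is handed in; nothing more can be done
None
```

The job is handed in (no verdict was returned): the stop was pressed and stayed latched, popped up when the tab was turned clockwise, the green button was then pressed fully and came back out, and the tape, jar and off-cut are where they stood in the last picture.

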